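# Fold back the bench flash screen

### The job

Open the amber flash screen on the welding bench: push it in at its fold hinge so that both leaves fold up inward, away from the robot, then press the folded pair along its bottom track until it snaps over the sprung catch and stands hard home, square to the track, beside the left-hand post. Push by feel, without gripping or forcing the leaves, let go, and leave the hopper in the jig and everything else on the bench undisturbed.

Things in the scene. Friction and masses are not known exactly. Their poses are not given: they have to be found in the camera images.
- screen: Fixed frame of the flash screen. Origin: centre of the doorway, on the bench, on the track's centre line. x points inward through the doorway, away from the robot; y along the track to the left-hand (hinge) post. Posts 30 mm square, 276 high at y = +/-199 mm; fixed amber wings 250 mm high run inward from them to x = 228 mm. Bottom track 10 mm high; no top rail, open above. Carries both leaves.
- leaf_a (a joint): Swing (rad) of leaf A, the left leaf: 0 = shut, leaves in line; 1.571 = fully folded, square to the track (hard stop). Leaf B, hinged to it at the fold, always makes the mirror angle. Leaves: aluminium frame, amber pane, 160 mm wide, 24 thick, top 250 mm up, underside 16. Stiff, stay where left: 6 to 8 N inward at the fold moves them. Near shut only a push at the fold works (dead centre).
- pivot (a point): Top of leaf A's vertical turning axis, by the left post: x = 0, y = +160 mm in the screen's frame, 250 mm above the bench. The fold swings about it, inward (+x) and then to the left.
- fold (a point): Top of the fold hinge: axis of its steel barrel (13 mm diameter, 35 to 235 mm up) on the front faces of the leaves, 250 mm up. At swing q: x = 160 sin q - 12 cos q, y = 160 - 160 cos q - 12 sin q (mm, screen's frame). Folding, the front faces close round it like a V open to the robot; beyond about 0.8 rad the V pinches whatever pushes in it, so finish from the leading end.
- lead (a point): Leading end of leaf B: point on its top (250 mm up, mid-thickness) over the guide shoe that runs in the track; the leaf ends 8 mm beyond. At swing q: x = 0, y = 160 - 320 cos q - 24 sin q (mm, screen's frame): -160 shut, +136 parked. Parked, leaf B's back face looks to the right (-y) and is 12 mm to the right of this point; there the leaf can be pressed to the left along the track.
- catch_ball (a point): Top of the sprung brass ball (12 mm) in the track, at x = 0, y = +131 mm of the screen's frame: the hold-open catch. The shoe meets it at swing 1.52 and its crest at 1.555; pressing it over takes 11 to 17 N along the track at the leading end (twice that at the fold). Only within the last 3 mm before the hard stop does the ball snap it home (1.571) and hold it; short of that it stays out.
- jig (a point): Centre of the upper face of a steel jig plate (150 by 160 mm, 8 mm thick, stops 30 mm high) fixed inside the screen at x = 150, y = -80 mm of its frame; it carries the hopper and lies clear of the swing of the leaves.
- hopper: A dark steel pyramid hopper with a short round spout on top, 104 mm square and 109 mm high, 0.85 kg, standing loose on the jig plate behind the right half of the screen, clear of the swing of the leaves. Origin at the centre of its underside. To be left alone.
- hammer: Hammer with dark wooden handle, 260 mm long, lying on the bench; bystander.
- can: Spray can with yellow label, 60 mm diameter, 165 mm high, standing on the bench; bystander, origin under its centre.
- wire_brush: Wire brush, wooden back, about 270 mm long and 36 mm high, lying on the bench; bystander.
- magnet: Red triangular welding magnet, about 95 mm long and 90 mm high, standing on the bench; bystander.
- clamp: Blue C-clamp, 150 by 110 mm, lying flat; bystander.
- scrap_tray: Red steel tray, 140 by 160 mm, 55 mm high; bystander, origin under its centre.

How it is judged (in metres and radians):
On the way:
1. the screen is being pushed open at its fold: swing angle over 0.3 rad with the gripper on the screen and within 80 mm (seen from above) of the fold hinge (value of joint leaf_a above 0.3 rad and horizontal distance between the grasp point and fold below 0.08 m and contact force between any of the fingers, the arm and screen above 0.5 N).
At the end, for the whole second after the job is handed in: Both leaves are folded flat together beside the left post, past the catch (swing angle over 1.562 rad, that is within 3 mm of the stop; hard home is 1.571), at rest and let go; the hopper is within 15 mm of where it stood and every other loose thing within 30 mm (value of joint leaf_a above 1.562 rad and velocity of joint leaf_a between -0.03 and 0.03 rad/s and distance of hopper from where it was at the start of the episode below 0.015 m and distance of each of hammer, can, wire_brush, magnet, clamp, scrap_tray from where it was at the start of the episode below 0.03 m); the robot touches nothing.
It fails at once if the screen is forced or clamped hard: more than 100 N between the robot and the screen (contact force between any of the fingers, the arm and screen above 100 N).
It fails at once if the folded leaves are forced or gripped hard at the end of their travel: more than 45 N between the robot and the screen beyond a swing of 1.4 rad (value of joint leaf_a above 1.4 rad and contact force between any of the fingers, the arm and screen above 45 N).
It fails at once if the hopper is knocked (moved more than 15 mm or tipped) (distance of hopper from where it was at the start of the episode above 0.015 m or angle between hopper's own z axis and vertical above 0.15 rad).
It fails at once if another thing on the bench is moved more than 30 mm (distance of any of hammer, can, wire_brush, magnet, clamp, scrap_tray from where it was at the start of the episode above 0.03 m).
It also fails if it takes over 40 s, if anything falls off the work surface, if the arm or the gripper's body presses on something with over 40 N, if the wrist force passes 120 N, or if a joint passes its speed limit or range.

### The arm

A 6-joint arm with a two-finger parallel gripper is mounted at the origin on the work surface. World frame = base frame: x ahead of the robot, y to its left, z up, the work surface at z = 0. Lengths are in mm, angles in rad, forces in N, time in s.
With the tool pointing down it reaches from about 300 to 775 mm from the base axis. Payload 14.6 kg.
Tool frame: the origin (TCP) lies between the finger pads; the fingertips stand 22 mm ahead of it and the grasp point (between the pads) lies 3 mm ahead of it (manip.tcp_to_tips is the distance from the TCP to the fingertips, in mm); y points along the fingers, z is the direction in which the jaws open and shut, and the axes are right-handed (so a half turn about y gives the same grasp; the last joint's range is limited). The gripper opens to 94 mm and grips with 3 to 60 N. Pads are 16 mm wide; open, the fingers measure 119 mm over their backs; the gripper's body (75 mm by 177 mm) begins 78 mm behind the grasp point.
Start: joints at [1.112, 0.3, 1.521, -0, 1.321, -0.067], TCP at [210.016, 508.314, 227.446] pointing down, gripper open.
Joint ranges: [-3.03, 3.03], [-0.79, 2.21], [0.23, 2.52], [-1.04, 4.18], [0, 3.07], [-2.55, 2.55]. Speed limits (rad/s): [2.22, 2.22, 2.57, 3.14, 3.14, 3.14].

### API

Orientations are given as [roll, pitch, yaw] about the fixed x, y, z axes, in that order (R = Rz(yaw) Ry(pitch) Rx(roll)).
In Python, from cell import manip gives the robot as it stands.
- The arm moves only by the shell command python3 -m jog 'ROWS' [OPENING] [FORCE]. ROWS is JSON, one flat list of numbers, 6 for each row, row after row: the shift along the tool's x, y, z in mm, then the turn, a rotation vector about the tool's x, y, z in degrees. A call has 1 to 10 rows; each row is the pose to reach, as a shift and turn from the pose commanded when the call began, along the tool's axes at that moment; what a row does not reach only later rows make up. A row lasts 1/12 s, in which the tool goes at most 41.7 mm and 7.16 degrees, less where a joint would pass 70% of its speed; a pose out of reach is approached as far as the arm can. A call with a gripper value outside its range is refused whole. OPENING is the finger opening in mm, from 0 to 94, set as the call begins (- or left out, the last holds). The fingers move at their own pace and stop on an object; FORCE is the grip in N (left out, the last holds). Time passes only in rows, so rows that repeat a pose let the fingers close. It gives the time, the measured TCP pose, the force and the opening at its end, in the units of the state.
- manip.read_state(): the state, without advancing time (a new reading comes with each control period).
- manip.camera(name): name is "scene" or "top" or "wrist"; returns a dict with "img" (400x640x3 uint8, red, green, blue), "intrinsics" (3x3 intrinsics, pixels), "origin" and "orientation" of the camera in the world. Camera axes: x right, y down, z forward; pixel columns grow to the right and rows downward; lengths in mm; the calibration is good to about 2 mm. The wrist camera is an equidistant fisheye: a pixel r from the principal point sees the ray r / f radians off the axis. A picture is of the moment at which its call begins. There is no depth.
- manip.sign_off(): hands the job in, once; it reports no verdict.
Trained networks look in a picture, given as the dict that the camera call returned (one of the last four; its "shot" number tells which), for a name from the list of things; names that differ only in an ending like _2 or _b are one class to them, and where a whole thing is asked for, a point or a joint stands for the part that bears it (a point fixed in the world has none). Each returns a list of dicts, best first, with "score" (0 to 1); they miss things now and then, are a little off and sometimes report something else, mostly with a low value. They report only what shows in the picture. A call takes as long as a camera call.
- manip.masks_of(thing, picture): "pixels" (400x640 bool, what is visible of it) and "xy" ([column, row] in pixels, amid what is visible of it).
- manip.tip_of(thing, picture): "xy" ([column, row] in pixels: a listed point, or the origin of a listed thing).
The state is a dict: "clock": time; "joints": joint angles; "qd": joint speeds; "effort": joint torques, N m; "eef_pos": TCP position; "eef_rot": TCP orientation; "wrist_force": force on the tool from outside, world axes, zero at the start; "moment": the same for the moment, N m; "finger_gap": finger opening in mm.
Only numpy, scipy, OpenCV 4.12 (cv2) and the standard library are available. Lean on these libraries where they do the work, as an engineer would, in place of code of your own. Each camera call takes 0.05 s, during which the arm holds its last target.

## Working session

There is one attempt and no reset: what is moved stays moved. The work goes in short steps, Python scripts to look and compute and a shell command to move; the robot and the scene stay as the last step left them, time stands still between calls to the robot, and variables do not carry over. Pictures are saved under pics/ and viewed, and the job is handed in when it is done.

```bash
ls; mkdir -p pics
cat > h.py <<'E'
from cell import manip
import numpy as np, cv2
def cam(n,fn=None):
    p=manip.camera(n)
    if fn: cv2.imwrite('pics/'+fn,p['img'][:,:,::-1])
    return p
E
python3 - <<'E'
from h import *
s=manip.read_state();print(s)
for n in ['scene','top','wrist']:
    p=cam(n,n+'0.png')
    print(n,p['intrinsics'],p['origin'],p['orientation'])
    for t in ['pivot','fold','lead','catch_ball','jig','hopper','screen']:
        try:
            print(t,[(r['xy'],r['score']) for r in manip.tip_of(t,p)][:2])
        except Exception as e: print(t,e)
E
```

```text
pics
{'clock': 0.0, 'joints': array([ 1.11242102e+00,  3.00445290e-01,  1.52157650e+00,  2.58379063e-05,
        1.32067736e+00, -6.65723360e-02]), 'qd': array([-0.00126173,  0.00232723, -0.00084756, -0.00136776,  0.00053908,
       -0.00053112]), 'effort': array([-3.64042153e-04, -5.31805086e+01, -3.52731228e+01,  7.07781245e-02,
        2.44599703e-02, -1.13203441e-04]), 'eef_pos': array([209.90133867, 508.12249605, 226.90240563]), 'eef_rot': array([-1.57189871e+00,  9.85789602e-05, -3.91809433e-01]), 'wrist_force': array([-0.67712758,  0.81350255,  0.25334608]), 'moment': array([-0.02320048,  0.00887126, -0.00663013]), 'finger_gap': 94.04250428159355}
scene [[511.67028504   0.         329.7923231 ]
 [  0.         511.67028504 198.12607821]
 [  0.           0.           1.        ]] [1658.18891074  381.99805682 1288.63294924] [-2.30893687  0.01814779  1.88402511]
pivot [([377.0, 193.4], 0.89)]
fold [([326.7, 180.1], 0.95)]
lead [([279.4, 172.3], 0.61)]
catch_ball [([361.9, 245.6], 0.8)]
jig [([292.6, 263.3], 0.76)]
hopper [([292.4, 264.2], 0.6)]
screen [([330.0, 240.3], 0.77)]
top [[460.86280556   0.         318.36713592]
 [  0.         460.86280556 193.5386615 ]
 [  0.           0.           1.        ]] [ 352.62947293   -9.88135903 1440.16468247] [-3.03957151e+00  7.25641146e-04 -1.55751260e+00]
pivot [([263.0, 173.4], 0.84)]
fold [([321.1, 178.2], 0.82), ([414.2, 245.9], 0.27)]
lead [([383.7, 178.4], 0.69)]
catch_ball [([278.6, 186.5], 0.95), ([212.0, 261.5], 0.32)]
jig []
hopper [([350.1, 134.3], 0.7)]
screen [([320.8, 185.6], 0.7)]
wrist [[309.70691629   0.         321.33119927]
 [  0.         309.70691629 200.58170061]
 [  0.           0.           1.        ]] [140.75698328 537.66145057 384.2996942 ] [ 2.87880567e+00 -1.31589377e-03  1.17948788e+00]
pivot []
fold []
lead []
catch_ball []
jig []
hopper []
screen []
```

View pics/scene0.png

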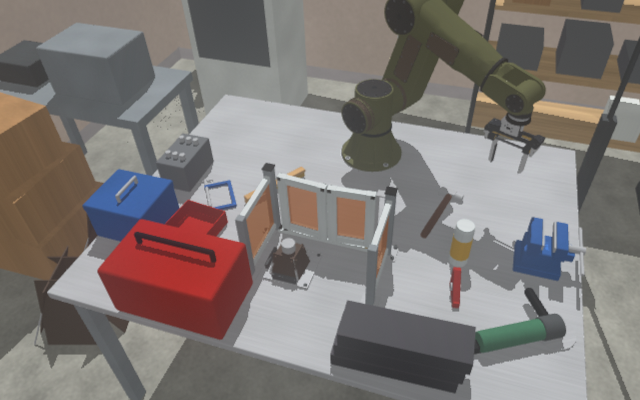

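View pics/top0.png

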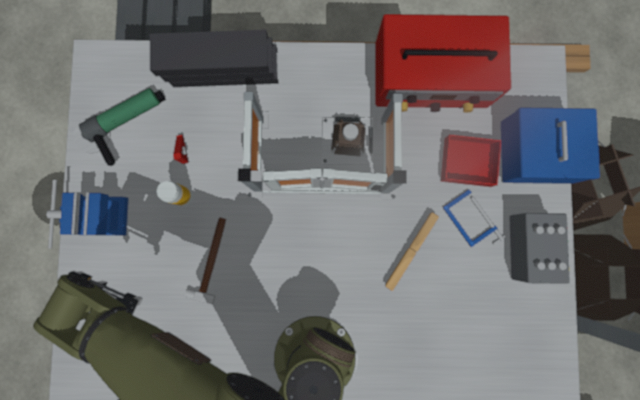

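```bash
cat >> h.py <<'E'
from scipy.spatial.transform import Rotation as Ro
def ray(p,uv):
    K=p['intrinsics'];d=np.array([(uv[0]-K[0,2])/K[0,0],(uv[1]-K[1,2])/K[1,1],1])
    R=Ro.from_euler('xyz',p['orientation']).as_matrix()
    return np.array(p['origin']),R@d
def atz(p,uv,z):
    o,d=ray(p,uv);return (o+d*(z-o[2])/d[2])
def proj(p,X):
    R=Ro.from_euler('xyz',p['orientation']).as_matrix();c=R.T@(np.array(X)-p['origin']);K=p['intrinsics']
    return np.array([K[0,0]*c[0]/c[2]+K[0,2],K[1,1]*c[1]/c[2]+K[1,2]])
E
python3 - <<'E'
from h import *
for n in ['scene','top']:
    p=cam(n)
    for t,z in dict(pivot=250,fold=250,lead=250,catch_ball=12,hopper=8,screen=0,hammer=0,can=0,wire_brush=0,magnet=0,clamp=0,scrap_tray=0).items():
        for r in manip.tip_of(t,p)[:1]: print(n,t,r['score'],atz(p,r['xy'],z).round(1))
E
```

```text
scene pivot 0.86 [512.2 142.2 250. ]
scene fold 0.61 [520.5 -16.4 250. ]
scene lead 0.62 [ 514.9 -177.5  250. ]
scene catch_ball 0.77 [529.9 110.2  12. ]
scene hopper 0.84 [ 668.5 -101.6    8. ]
scene screen 0.81 [509.2 -11.4   0. ]
scene hammer 0.78 [297.6 313.2   0. ]
scene can 0.94 [487.4 393.7   0. ]
scene wire_brush 0.74 [522.  -14.9   0. ]
scene magnet 0.71 [635.  420.9   0. ]
scene clamp 0.65 [ 435.6 -478.     0. ]
scene scrap_tray 0.96 [ 615.  -479.2    0. ]
top pivot 0.59 [523.9 146.5 250. ]
top fold 0.94 [505.5  -9.4 250. ]
top lead 0.71 [ 524.3 -180.7  250. ]
top catch_ball 0.73 [512.6 121.4  12. ]
top hopper 0.9 [ 686.1 -101.7    8. ]
top screen 0.84 [527.2 -20.5   0. ]
top hammer 0.81 [296.2 320.9   0. ]
top can 0.89 [498.  421.1   0. ]
top wire_brush 0.68 [ 332.8 -304.6    0. ]
top magnet 0.75 [635.9 419.1   0. ]
top clamp 0.82 [ 436.8 -488.5    0. ]
top scrap_tray 0.93 [ 604.3 -477.1    0. ]
```

```bash
cat > fit.py <<'E'
from h import *
from scipy.optimize import least_squares
M=dict(pivot=(0,160,250),fold=(-12,0,250),lead=(0,-160,250),catch_ball=(0,131,12),screen=(0,0,0))
obs=[];P={}
for k in range(3):
  for n in ['scene','top']:
    p=cam(n);P[n]=p
    for t in M:
        for r in manip.tip_of(t,p)[:1]: obs.append((n,t,r['xy'],r['score']))
def W(q,X):
    c,s=np.cos(q[2]),np.sin(q[2]);return np.array([q[0]+c*X[0]-s*X[1],q[1]+s*X[0]+c*X[1],X[2]])
f=lambda q:np.concatenate([(proj(P[n],W(q,M[t]))-xy)*w for n,t,xy,w in obs])
r=least_squares(f,[518,-17,0],x_scale=[10,10,.05],loss='soft_l1',f_scale=2);q=r.x
print(q,r.cost)
for n,t,xy,w in obs: print(n,t,(proj(P[n],W(q,M[t]))-xy).round(1),w)
S=[]
for sy in(1,-1):
  for dx in(-15,15):
    for dy in(-15,15): S.append(((dx,sy*199+dy,0),(dx,sy*199+dy,276)))
  a=[(-15,sy*199-15,276),(15,sy*199-15,276),(15,sy*199+15,276),(-15,sy*199+15,276)]
  S+=[(a[i],a[(i+1)%4]) for i in range(4)]
S+=[((-12,-168,250),(-12,168,250)),((12,-168,250),(12,168,250)),((-12,-168,16),(-12,168,16)),((75,-160,8),(225,-160,8)),((75,0,8),(225,0,8)),((75,-160,8),(75,0,8)),((225,-160,8),(225,0,8))]
for n,(x0,y0,x1,y1) in dict(scene=(230,150,420,310),top=(230,80,420,210)).items():
    k=4; im=cv2.resize(P[n]['img'][y0:y1,x0:x1,::-1],None,fx=k,fy=k,interpolation=cv2.INTER_CUBIC)
    cv2.imwrite('pics/z_%s.png'%n,im); im=im.copy()
    for a,b in S:
        A=(proj(P[n],W(q,a))-[x0,y0]+.5)*k;B=(proj(P[n],W(q,b))-[x0,y0]+.5)*k
        cv2.line(im,tuple(map(int,A)),tuple(map(int,B)),(0,255,0),1)
    cv2.imwrite('pics/o_%s.png'%n,im)
E
python3 fit.py
```

```text
[ 5.18025324e+02 -1.72387282e+01 -1.71454844e-02] 460.19939499815604
scene pivot [-0.   1.5] 0.68
scene fold [ 1.9 -0.7] 0.68
scene lead [ 60.1 -22. ] 0.74
scene catch_ball [0.2 1.2] 0.97
scene screen [-2.  0.] 0.88
top pivot [0.6 0.7] 0.94
top fold [2.  1.4] 0.58
top lead [ 2.9 -0.4] 0.96
top catch_ball [0.7 0.2] 0.74
top screen [-2.6  0.7] 0.68
scene pivot [-1.8  3.6] 0.83
scene fold [ 38.7 -83. ] 0.65
scene lead [ 0.8 -0.3] 0.74
scene catch_ball [2.9 1.7] 0.62
scene screen [-0.4  0.5] 0.97
top pivot [0.6 1.6] 0.85
top fold [2.2 3. ] 0.7
top lead [-82.7 -36.5] 0.71
top catch_ball [-0.8 -0.8] 0.59
top screen [-1.2 -0.1] 0.78
scene pivot [-2.   2.2] 0.83
scene fold [ 0.9 -0.7] 0.78
scene lead [-0.   0.4] 0.91
scene catch_ball [4.  0.7] 0.96
scene screen [-0.2 -0.6] 0.78
top pivot [-2.1 -0.5] 0.79
top fold [ 1.2 -0.4] 0.84
top lead [ 2.8 -2. ] 0.55
top catch_ball [2.9 1. ] 0.87
top screen [-0.1 -0.7] 0.86
```

View pics/o_scene.png

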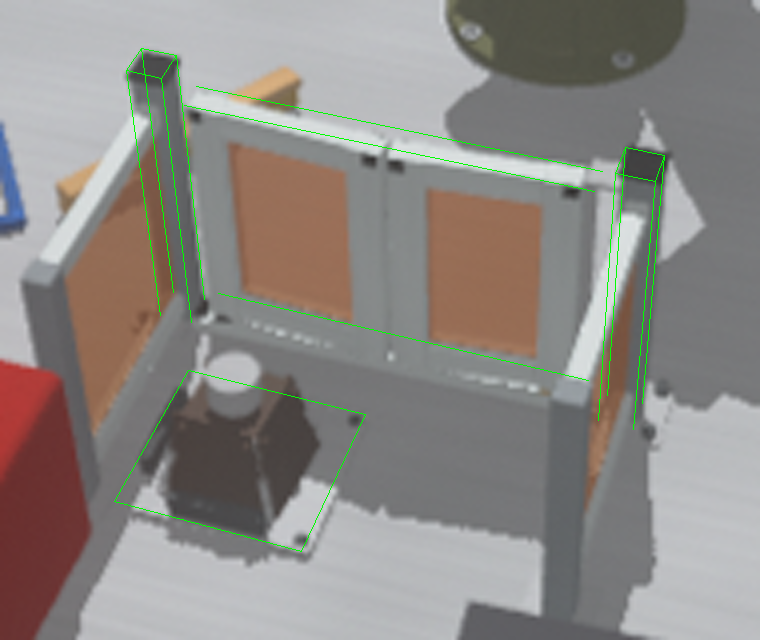

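View pics/o_top.png

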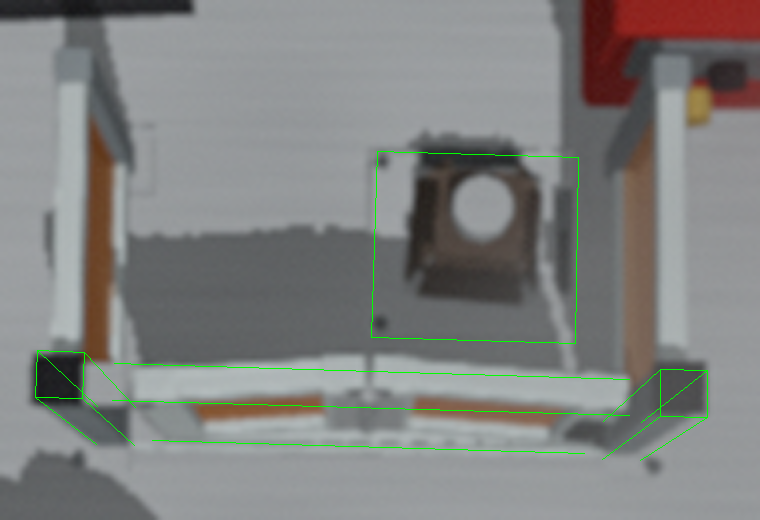

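```bash
python3 -m jog '[41,0,-40,0,7,0, 82,0,-79,0,14,0, 123,0,-119,0,21,0, 164,0,-158,0,28,0, 205,0,-198,0,35,0, 245,0,-238,0,42,0, 285,0,-277,0,49,0, 325,0,-315,0,56,0, 354,0,-340,0,62.5,0, 370,0,-355,0,68.4,0]' 0 20
```

```text
clock: 5.13
eef_pos: [377.2, 124.6, 227.8]
eef_rot: [-1.57, 0.0, -1.591]
wrist_force: [1.2, 0.7, -0.2]
finger_gap: 30.4
```

```bash
python3 -m jog '[35,4,20,0,0,0, 70,8,40,0,0,0, 105,12,60,0,0,0, 130,16,78,0,0,0, 140,17,84,0,0,0, 140,17,84,0,0,0]'
python3 - <<'E'
from h import *
cam('scene','scene1.png'); cam('wrist','wrist1.png')
E
```

```text
clock: 5.63
eef_pos: [459.4, -16.4, 209.9]
eef_rot: [-1.572, -0.0, -1.588]
wrist_force: [0.1, 1.1, 0.4]
finger_gap: 0.2
```

View pics/scene1.png

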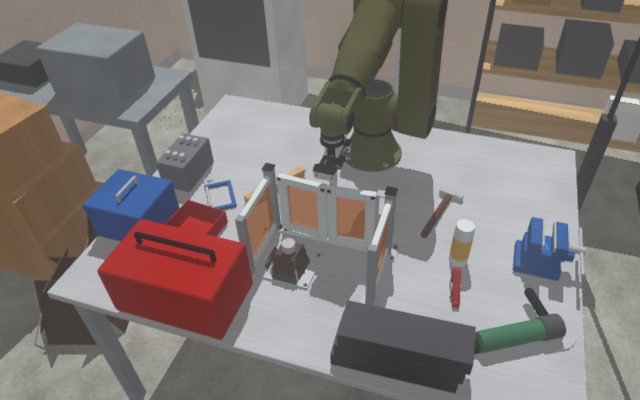

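View pics/wrist1.png

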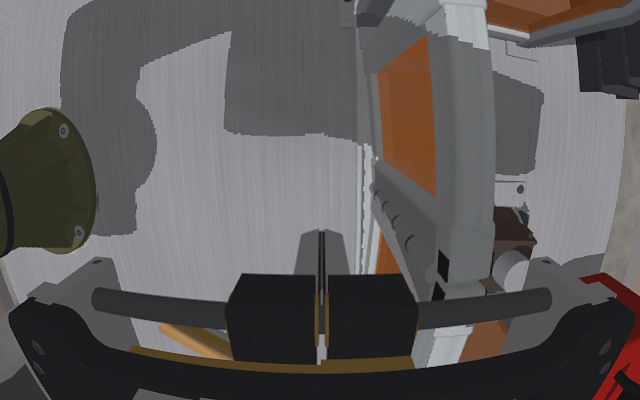

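Run:
```python
from h import *
p=cam('wrist')
K=p['intrinsics'];R=Ro.from_euler('xyz',p['orientation']).as_matrix()
def wray(uv):
    v=np.array([uv[0]-K[0,2],uv[1]-K[1,2]]);r=np.linalg.norm(v);th=r/K[0,0]
    d=np.r_[np.sin(th)*v/r,np.cos(th)];return R@d
def wz(uv,z):
    d=wray(uv);o=p['origin'];return o+d*(z-o[2])/d[2]
print(p['origin'])
for uv in [(442,262),(437,300),(452,281),(430,250)]: print(uv,wz(uv,250).round(1))
for r in manip.tip_of('fold',p)[:2]: print(r, wz(r['xy'],250))
for r in manip.tip_of('pivot',p)[:2]: print(r, wz(r['xy'],250))
```

```text
[460.29028722  61.76236415 367.25090917]
(442, 262) [512.9   1.3 250. ]
(437, 300) [513.5 -18.9 250. ]
(452, 281) [519.6  -9.  250. ]
(430, 250) [506.4   7.6 250. ]
{'xy': [446.7, 292.8], 'score': 0.88} [517.96132811 -15.3085981  250.        ]
```

```bash
python3 -m jog '[-1,0,10,0,0,0, -2,0,20,0,0,0, -2,0,28,0,0,0, -2,0,35,0,0,0, -2,0,42,0,0,0, -2,0,49,0,0,0, -2,0,56,0,0,0, -3,0,63,0,0,0, -3,0,70,0,0,0, -4,0,77,0,0,0]'
python3 - <<'E'
from h import *
cam('scene','scene2.png'); cam('wrist','wrist2.png')
E
```

```text
clock: 6.72
eef_pos: [535.4, -10.9, 210.4]
eef_rot: [-1.573, 0.001, -1.585]
wrist_force: [-9.5, 6.3, 5.1]
finger_gap: 0.4
```

View pics/wrist2.png

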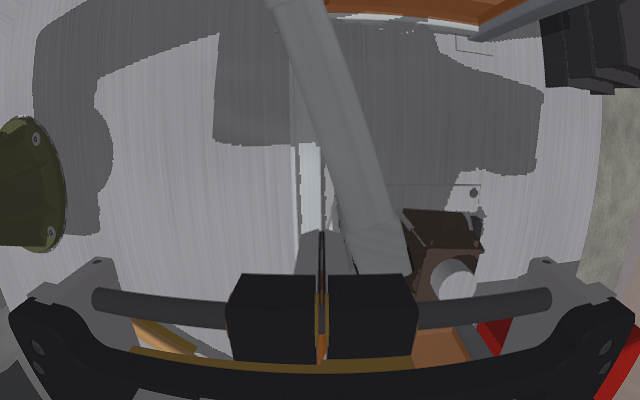

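View pics/scene2.png

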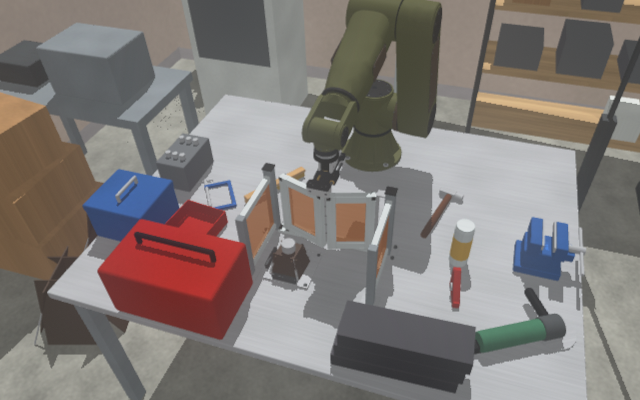

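```bash
python3 -m jog '[-2,0,8,0,0,0, -4,0,16,0,0,0, -6,0,23,0,0,0, -9,0,30,0,0,0, -13,0,37,0,0,0, -17,0,44,0,0,0, -21,0,51,0,0,0, -25,0,58,0,0,0, -29,0,64,0,0,0, -34,0,70,0,0,0]'
python3 - <<'E'
from h import *
cam('scene','scene3.png'); cam('wrist','wrist3.png')
E
```

```text
clock: 7.65
eef_pos: [603.0, 25.3, 210.1]
eef_rot: [-1.581, 0.006, -1.583]
wrist_force: [-43.4, 26.4, 14.3]
finger_gap: 0.4
```

View pics/wrist3.png

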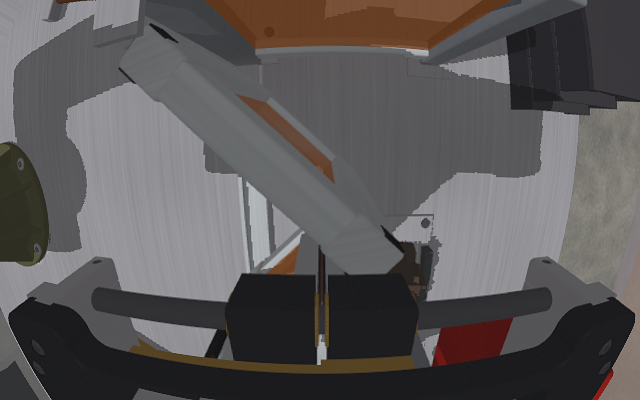

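View pics/scene3.png

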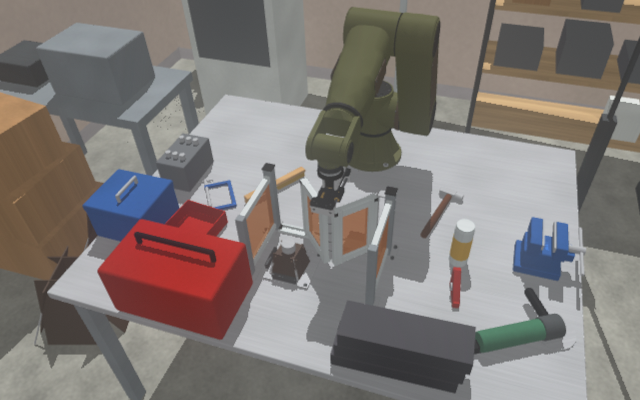

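```bash
python3 -m jog '[0,0,-30,0,0,0, 0,0,-70,0,0,0, 0,0,-110,0,0,0, 0,0,-145,0,0,0, 40,0,-145,0,0,0, 80,0,-145,0,0,0, 120,0,-145,0,0,0, 155,0,-145,0,0,0, 182,0,-140,0,0,0, 182,0,-140,0,0,0]'
python3 - <<'E'
from h import *
p=cam('top','top4.png'); print(manip.tip_of('lead',p)); cam('scene','scene4.png')
for r in manip.tip_of('lead',p)[:2]:print(atz(p,r['xy'],250))
for r in manip.tip_of('fold',p)[:2]:print(atz(p,r['xy'],250))
E
```

```text
clock: 8.58
eef_pos: [463.8, -162.6, 210.5]
eef_rot: [-1.57, -0.001, -1.589]
wrist_force: [-0.3, 0.4, 0.6]
finger_gap: 0.4
[{'xy': [351.7, 178.9], 'score': 0.6}]
[513.91829543 -93.6914972  250.        ]
[621.4456672   35.47745885 250.        ]
```

View pics/top4.png

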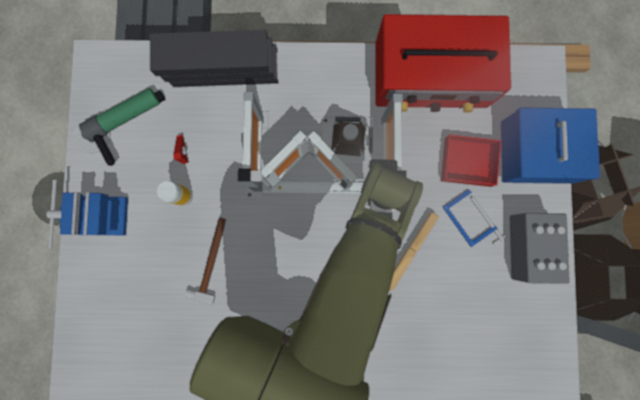

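View pics/scene4.png

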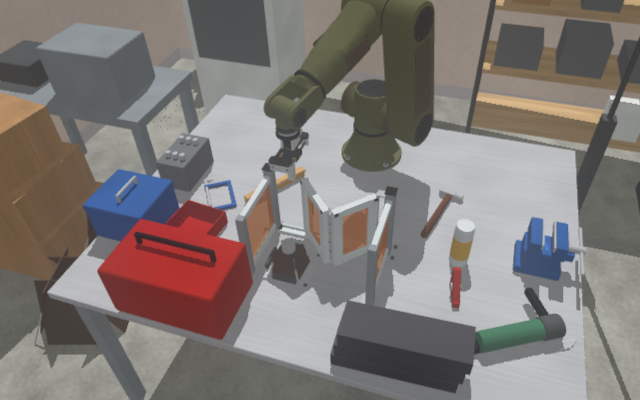

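```bash
python3 -m jog '[0,0,25,0,0,0, 0,0,48,0,0,0, 0,0,57,0,0,0, -18,0,57,0,0,0, -32,0,57,0,0,0, -42,0,57,0,0,0, -52,0,57,0,0,0, -62,0,57,0,0,0, -74,0,57,0,0,0, -86,0,57,0,0,0]'
python3 - <<'E'
from h import *
cam('wrist','wrist5.png'); cam('scene','scene5.png')
E
```

```text
clock: 9.67
eef_pos: [519.2, -73.4, 210.3]
eef_rot: [-1.577, -0.001, -1.585]
wrist_force: [-27.5, -7.2, 9.5]
finger_gap: 0.3
```

View pics/wrist5.png

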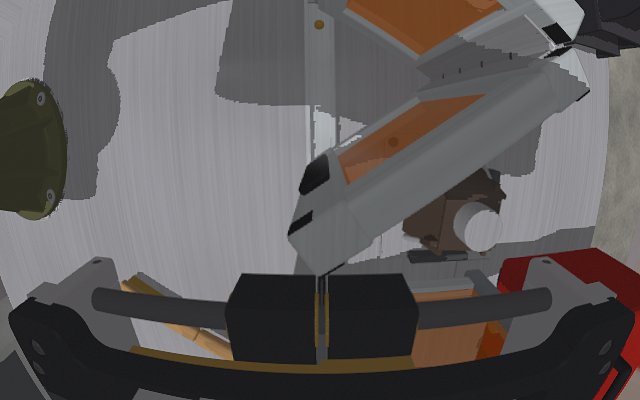

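View pics/scene5.png

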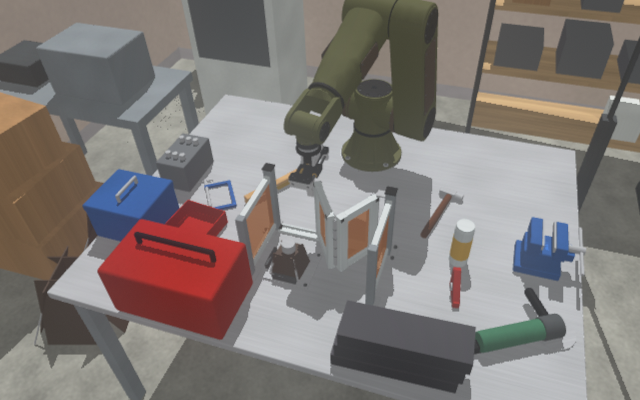

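```bash
python3 -m jog '[8,0,0,0,0,0, 16,0,2,0,0,0, 16,0,8,0,0,0, 16,0,8,0,0,0]'
python3 - <<'E'
from h import *
cam('wrist','wrist6.png'); print(manip.read_state()['wrist_force'])
E
```

```text
clock: 10.1
eef_pos: [530.5, -90.1, 210.6]
eef_rot: [-1.57, -0.0, -1.586]
wrist_force: [0.2, -0.1, -0.2]
finger_gap: 0.1
[0.50263802 0.56730049 0.10409456]
```

View pics/wrist6.png

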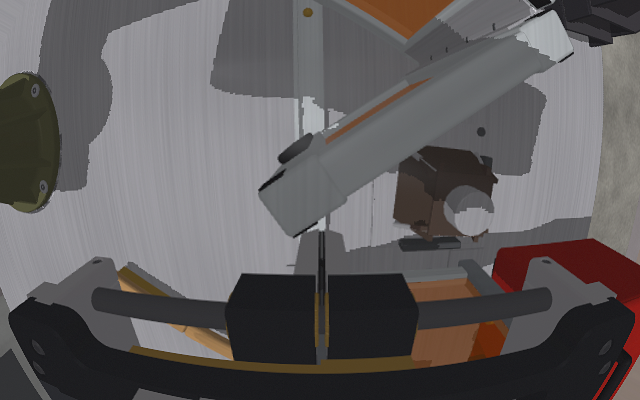

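```bash
python3 -m jog '[-6,0,-4,0,0,0, -16,0,-4,0,0,0, -26,0,-4,0,0,0, -36,0,-4,0,0,0, -46,0,-4,0,0,0, -56,0,-4,0,0,0]'
python3 - <<'E'
from h import *
cam('wrist','wrist7.png'); print(manip.read_state()['wrist_force'])
E
```

```text
clock: 10.65
eef_pos: [525.9, -32.6, 210.3]
eef_rot: [-1.572, -0.001, -1.585]
wrist_force: [-3.7, -4.7, 0.1]
finger_gap: 0.6
[-0.60598883  0.38592148  0.04421707]
```

View pics/wrist7.png

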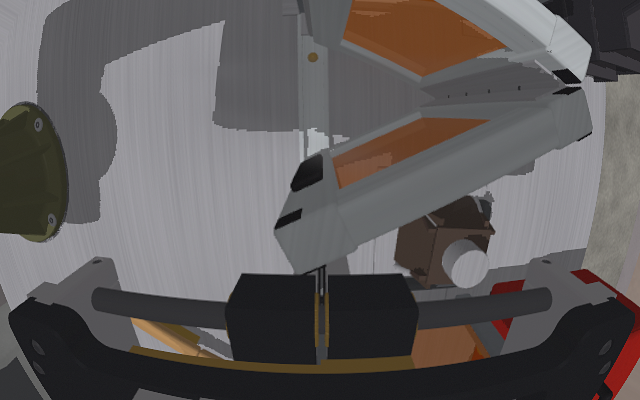

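```bash
python3 -m jog '[-10,0,0,0,0,0, -20,0,0,0,0,0, -30,0,0,0,0,0, -40,0,0,0,0,0, -50,0,0,0,0,0, -58,0,0,0,0,0, -65,0,0,0,0,0]'
python3 - <<'E'
from h import *
cam('wrist','wrist8.png'); print(manip.read_state()['wrist_force'])
E
```

```text
clock: 11.28
eef_pos: [527.4, 32.2, 210.5]
eef_rot: [-1.571, -0.0, -1.585]
wrist_force: [-1.8, -4.1, -0.1]
finger_gap: 0.6
[ 0.42750773  0.97199895 -0.0342818 ]
```

View pics/wrist8.png

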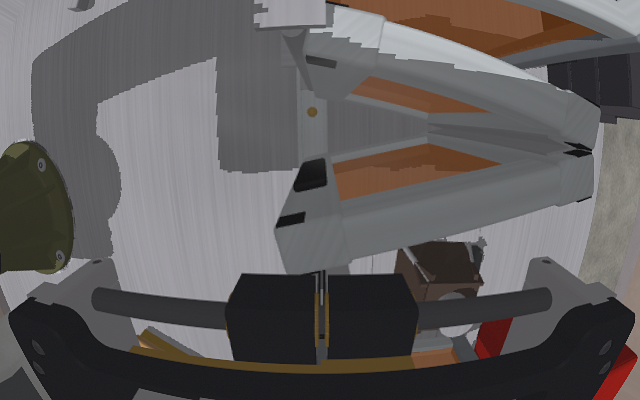

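```bash
python3 -m jog '[-8,0,0,0,0,0, -16,0,0,0,0,0, -23,0,0,0,0,0, -30,0,0,0,0,0, -36,0,0,0,0,0, -42,0,0,0,0,0, -46,0,0,0,0,0]'
```

```text
clock: 11.92
eef_pos: [528.1, 78.0, 210.4]
eef_rot: [-1.571, 0.0, -1.585]
wrist_force: [-2.3, -3.7, 0.5]
finger_gap: 0.6
```

Now slowly over the ball, reading force every few mm.

```bash
python3 -m jog '[-2,0,0,0,0,0, -4,0,0,0,0,0, -6,0,0,0,0,0, -7,0,0,0,0,0]'
```

```text
clock: 12.25
eef_pos: [528.3, 84.4, 210.4]
eef_rot: [-1.571, 0.0, -1.586]
wrist_force: [-3.0, -3.5, -1.3]
finger_gap: 0.7
```

```bash
python3 -m jog '[-1,0,0,0,0,0, -2,0,0,0,0,0, -3,0,0,0,0,0]'
```

```text
clock: 12.5
eef_pos: [528.3, 86.7, 210.5]
eef_rot: [-1.571, -0.001, -1.586]
wrist_force: [-4.6, -11.2, 1.1]
finger_gap: 0.3
```

```bash
python3 -m jog '[-1,0,0,0,0,0, -2,0,0,0,0,0]'
```

```text
clock: 12.67
eef_pos: [528.2, 87.8, 210.4]
eef_rot: [-1.571, -0.003, -1.586]
wrist_force: [-4.9, -18.7, 2.4]
finger_gap: 0.5
```

```bash
python3 -m jog '[-1,0,0,0,0,0, -2,0,0,0,0,0]'
```

```text
clock: 12.83
eef_pos: [528.2, 89.2, 210.5]
eef_rot: [-1.572, -0.004, -1.587]
wrist_force: [-7.5, -22.2, 3.0]
finger_gap: 0.9
```

```bash
python3 -m jog '[-1,0,0,0,0,0, -1,0,0,0,0,0]'
```

```text
clock: 13.0
eef_pos: [528.1, 90.7, 210.5]
eef_rot: [-1.572, -0.003, -1.587]
wrist_force: [-5.8, -14.0, 2.6]
finger_gap: 0.5
```

```bash
python3 -m jog '[-1,0,0,0,0,0, -1,0,0,0,0,0]'
```

```text
clock: 13.17
eef_pos: [528.1, 91.7, 210.5]
eef_rot: [-1.572, -0.003, -1.586]
wrist_force: [-6.6, -13.7, 2.4]
finger_gap: 0.5
```

```bash
python3 -m jog '[-1,0,0,0,0,0, -1,0,0,0,0,0]'
```

```text
clock: 13.33
eef_pos: [528.1, 93.0, 210.5]
eef_rot: [-1.572, -0.002, -1.586]
wrist_force: [-7.9, -10.3, 1.8]
finger_gap: 0.3
```

```bash
python3 -m jog '[-1,0,0,0,0,0, -1,0,0,0,0,0]'
```

```text
clock: 13.5
eef_pos: [528.1, 94.5, 210.5]
eef_rot: [-1.572, -0.001, -1.586]
wrist_force: [-4.6, -6.0, 0.7]
finger_gap: 0.9
```

```bash
python3 -m jog '[-1,0,0,0,0,0, -1,0,0,0,0,0]'
```

```text
clock: 13.67
eef_pos: [528.1, 95.6, 210.5]
eef_rot: [-1.572, -0.001, -1.586]
wrist_force: [-5.4, -6.5, 1.9]
finger_gap: 0.5
```

```bash
python3 -m jog '[-1,0,0,0,0,0, -1,0,0,0,0,0]'
```

```text
clock: 13.83
eef_pos: [528.3, 96.8, 210.4]
eef_rot: [-1.571, -0.001, -1.586]
wrist_force: [-4.1, -4.6, 0.1]
finger_gap: 0.6
```

```bash
python3 -m jog '[-1,0,0,0,0,0, -1,0,0,0,0,0]'
```

```text
clock: 14.0
eef_pos: [528.4, 98.1, 210.4]
eef_rot: [-1.571, -0.0, -1.586]
wrist_force: [-1.8, -2.2, 0.2]
finger_gap: 0.5
```

```bash
python3 -m jog '[-1,0,0,0,0,0, -1,0,0,0,0,0]'
```

```text
clock: 14.17
eef_pos: [528.7, 99.4, 210.5]
eef_rot: [-1.57, 0.0, -1.586]
wrist_force: [-2.1, -0.1, -0.4]
finger_gap: 0.7
```

```bash
python3 -m jog '[-1,0,0,0,0,0, -1,0,0,0,0,0]'
```

```text
clock: 14.33
eef_pos: [528.7, 100.3, 210.6]
eef_rot: [-1.57, -0.0, -1.586]
wrist_force: [-0.3, -3.1, 1.0]
finger_gap: 0.5
```

```bash
python3 -m jog '[-1,0,0,0,0,0, -1,0,0,0,0,0]'
```

```text
clock: 14.5
eef_pos: [528.6, 100.5, 210.5]
eef_rot: [-1.571, -0.002, -1.586]
wrist_force: [-1.8, -10.7, 1.3]
finger_gap: 0.6
```

```bash
python3 -m jog '[-1,0,0,0,0,0, -1,0,0,0,0,0]'
```

```text
clock: 14.67
eef_pos: [528.7, 100.6, 210.6]
eef_rot: [-1.571, -0.003, -1.586]
wrist_force: [-3.8, -17.3, 1.8]
finger_gap: 0.3
```

```bash
python3 -m jog '[4,0,0,0,0,0, 15,0,0,0,0,0, 40,0,0,0,0,0, 75,0,-5,0,0,0, 105,0,-30,0,0,0, 115,0,-65,0,0,0, 118,0,-105,0,0,0, 118,0,-140,0,0,0, 118,0,-170,0,0,0, 118,0,-170,0,0,0]'
python3 - <<'E'
from h import *
P={n:cam(n,n+'9.png') for n in ['scene','top']}
for n,p in P.items():
    for t in ['lead','fold','pivot']:
        for r in manip.tip_of(t,p)[:1]:print(n,t,r['score'],atz(p,r['xy'],250).round(1))
im=P['scene']['img'][150:310,230:420,::-1];cv2.imwrite('pics/z9.png',cv2.resize(im,None,fx=4,fy=4,interpolation=cv2.INTER_CUBIC))
im=P['top']['img'][80:210,230:420,::-1];cv2.imwrite('pics/zt9.png',cv2.resize(im,None,fx=4,fy=4,interpolation=cv2.INTER_CUBIC))
E
```

```text
clock: 15.5
eef_pos: [353.4, -13.2, 210.6]
eef_rot: [-1.57, 0.0, -1.586]
wrist_force: [-0.8, 0.3, -0.3]
finger_gap: 0.6
scene lead 0.72 [503.4 122.  250. ]
scene fold 0.63 [676.5 130.4 250. ]
scene pivot 0.63 [514.5 133.  250. ]
top lead 0.93 [515.6 118.1 250. ]
top fold 0.66 [672.5 137.7 250. ]
top pivot 0.72 [524.5 142.6 250. ]
```

View pics/zt9.png

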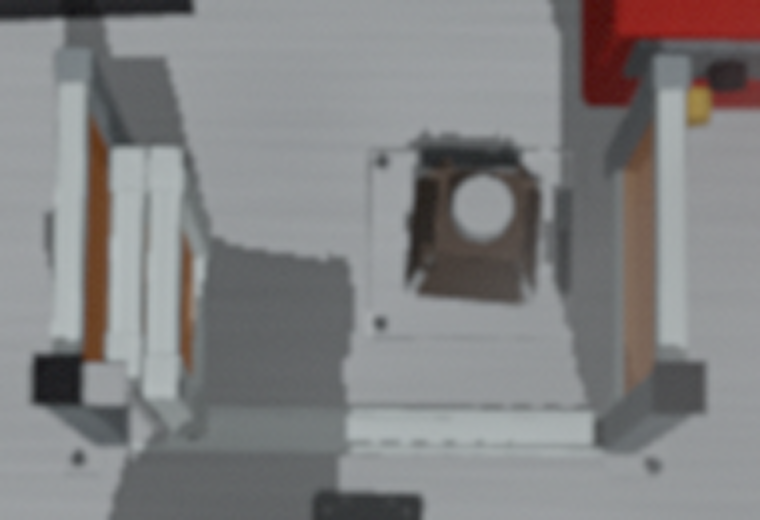

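View pics/scene9.png

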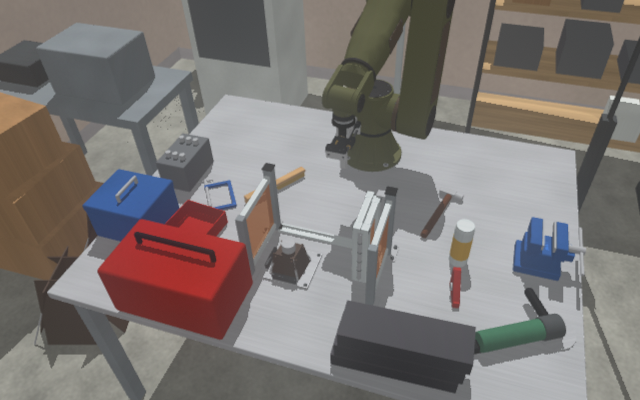

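```bash
python3 -c "
from cell import manip
print(manip.read_state()['wrist_force'],manip.read_state()['qd'].round(3)); print(manip.sign_off())"
```

```text
[-0.16951248  0.38917555  1.08632202] [-0.    -0.003  0.006 -0.     0.001  0.   ]
the job is handed in; nothing more can be done
None
```

The flash screen is open: both leaves are folded inward and stand against the hard stop by the left post, past the catch. I handed the job in at about 16 s of the 40 s.

**First push:** I pushed at the fold hinge with closed fingers up to about 0.8 rad. The wrist force peaked at about 53 N as the V began to pinch, so I backed out there.

**Finishing push:** I pressed leaf B's leading end along the track. The first contact was poor: the leaf's corner appeared to catch in the split between the fingers, giving about 27 N sideways at roughly 1 rad. I backed off, shifted sideways and carried on cleanly.

**Catch:** The force rose to about 23 N over the ball, then fell to nearly zero. It rose again to about 18 N with no further travel, which is the hard stop. Beyond 1.4 rad the readings stayed under the 45 N limit, though I only read the force at the end of each step.

**Last checks, from the pictures:**
- **Leaves:** both stand parallel to each other and square to the track. The leading end measured y ≈ 118 mm from the top camera and 122 mm from the scene camera, against 119 mm expected.
- **Disagreements:** the scene camera put the leading end and the pivot about 10 to 15 mm off their expected positions. I took this as detection error, because the top camera, the picture and the force all agree with fully home.
- **Other things:** the hopper and everything else on the bench look unmoved by eye; I did not measure them again.
- **Robot:** it stands clear, with wrist force about zero.

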